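# Pack the frame-squaring kit into its tray

## Robot

A 7-joint arm with a two-finger parallel gripper is mounted at the origin on the work surface. World frame = base frame: x ahead of the robot, y to its left, z up, the work surface at z = 0. Lengths are in mm, angles in rad, forces in N, time in s.
With the tool pointing down it reaches from about 425 to 800 mm from the base axis. Payload 8.3 kg.
Tool frame: the origin (TCP) lies midway between the tips of the shut fingers; the grasp point (between the pads) lies 19 mm behind it; z points along the fingers, y is the line along which they close (so a half turn about z gives the same grasp; the last joint's range is limited). The gripper opens to 85 mm and grips with 20 to 120 N. Pads are 22 mm wide; open, the fingers measure 114 mm over their backs; the gripper's body (76 mm by 85 mm) begins 54 mm behind the grasp point. The pads swing forward as they close: fully open they stand 13 mm farther back than shut.
Start: joints at [1.179, 0.383, 0.016, 1.37, -0.006, 1.388, -0.046], TCP at [201.854, -591.488, 231.279] pointing down, gripper open.
Joint ranges: [-2.95, 2.95], [-0.25, 2.06], [-1.52, 1.56], [0.18, 2.33], [-1.44, 4.58], [0.02, 2.06], [-3.01, 3.01]. Speed limits (rad/s): [2.39, 2.39, 3.01, 3.01, 3.14, 3.14, 3.14].

## Interface

Orientations are given as [roll, pitch, yaw] about the fixed x, y, z axes, in that order (R = Rz(yaw) Ry(pitch) Rx(roll)).
In Python, from plant import arm gives the robot as it stands.
- The arm moves only by the shell command python3 -m handwheel 'ROWS'. ROWS is JSON, a list that holds one entry, the list of rows, each a list of 5 numbers: the opening, from 0 (shut) to 1 (fully open), then the shift along the world's x, y, z in units of 50 mm (1.0 is 50 mm), then the turn about the world's z in units of 5 degrees (1.0 is 5 degrees). A call has 1 to 12 rows; each row shifts and turns the commanded pose from where the row before left it; what a row does not reach is not made up. A row lasts 1/8 s, in which the tool goes at most 62.5 mm and 10.7 degrees, less where a joint would pass 70% of its speed; a pose out of reach is approached as far as the arm can. A call is refused whole if a number of a shift passes 1 or a number of a turn 1, either way. A call with a gripper value outside its range is refused whole. The fingers move at their own pace and stop on an object; the grip force is fixed at half the most. Time passes only in rows, so rows that do not move let the fingers close. It gives the time, the measured TCP pose, the force, the opening and the grip force at its end, in the units of the state.
- arm.read_state(): the state, without advancing time (a new reading comes with each control period).
- arm.grab_frame(name): name is "side" or "top"; returns a dict with "frame" (480x640x3 uint8, red, green, blue), "depth" (480x640 float32, mm along the optical axis (not along the pixel's ray), 0 where there is no reading), "mtx" (3x3 intrinsics, pixels), "k1" (the pictures are not rectified: a ray, as slopes to the right and down, at radius r is drawn at 1 + k1 r^2 times it, then the intrinsics apply), "R" (3x3) and "t" (3): a world point X has camera coordinates R X + t. Camera axes: x right, y down, z forward; pixel columns grow to the right and rows downward; lengths in mm; the calibration is good to about 2 mm. A picture is of the moment at which its call begins.
- arm.hand_in(): hands the job in; it is judged then, once.
The state is a dict: "time": time; "joint_positions": joint angles; "joint_velocities": joint speeds; "joint_efforts": joint torques, N m; "tcp_pos": TCP position; "tcp_rot": TCP orientation; "contact_force": force on the tool from outside, world axes, zero at the start; "moment": the same for the moment, N m; "opening": finger opening in mm; "grip_force": force on a finger pad.
Only numpy, scipy, OpenCV 4.12 (cv2) and the standard library are available. Lean on these libraries where they do the work, as an engineer would, in place of code of your own. Each camera call takes 0.05 s, during which the arm holds its last target. There are 200 camera calls.

## Task

Put away the frame-squaring kit: pack the L-shaped wooden elbow and the short wooden block into the small plywood tray so that both fit, the elbow standing on its foot flat on the tray floor and the block lying flat on top of that foot, beside the upright, inside the rim. Leave the long wooden block where it is: it does not belong to the kit.

Things in the scene. Friction and masses are not known exactly. Their poses are not given: they have to be found in the camera images.
- tray: Shallow open plywood tray fixed to the bench, empty. Outside 142 x 78 mm, 32 mm high; inside 130 mm (along its x) x 66 mm (along its y), walls and floor 6 mm thick, so the inside is 26 mm deep. Origin: centre of its underside, on the bench top; z up.
- elbow_mid (a point): L-shaped elbow of pale wood, loose, about 100 g, standing on its foot. Foot 110 (along its x) x 46 (along its y) x 16 mm thick; at the foot's -x end rises an upright 20 mm (x) x 46 mm (y), whose top is 70 mm above the foot's underside. The point is in the upright: 10 mm in from the foot's -x end, mid-width, 35 mm above the underside; the foot's centre lies 45 mm from it along +x. It may go into the tray with the upright at either end. z up.
- block_mid (a point): Short plain block of pale wood, loose, about 100 g: 60 (along its x) x 46 (along its y) x 46 mm high. The point is its centre, 23 mm above its underside; z up. The foot of the elbow has 90 x 46 mm free beside the upright for it.
- long_mid (a point): Long plain block of the same wood, loose, a bystander to be left alone: 125 (along its x) x 60 (along its y) x 46 mm high. The point is its centre, 23 mm above its underside; z up.

How it is judged (in metres and radians):
On the way:
1. the elbow stands on its foot on the tray floor (z of elbow_mid in the frame of tray between 0.035 and 0.047 m and y of elbow_mid in the frame of tray between -0.02 and 0.02 m and x of elbow_mid in the frame of tray between -0.065 and 0.065 m and angle between elbow_mid's own z axis and vertical below 0.17 rad), for 0.2 s.
At the end, for the whole second after the job is handed in: The elbow stands on the tray floor (height within 6 mm, tilt under 10 degrees) and the block lies level (10 degrees) on its foot inside the rim (height within 7 mm, centre within 20 mm of the tray's long centre line), both at rest (all of step 1 and z of block_mid in the frame of tray between 0.038 and 0.052 m and y of block_mid in the frame of tray between -0.02 and 0.02 m and x of block_mid in the frame of tray between -0.055 and 0.055 m and angle between block_mid's own z axis and vertical below 0.17 rad and linear speed of each of elbow, block below 0.02 m/s); the robot touches nothing.
It fails at once if the long block is moved more than 40 mm (distance of long_mid from where it was at the start of the episode above 0.04 m).
It also fails if it takes over 58 s, if anything falls off the work surface, if the arm or the gripper's body presses on something with over 40 N, if the wrist force passes 120 N, or if a joint passes its speed limit or range.

## Working session

There is one attempt and no reset: what is moved stays moved. The work goes in short steps, Python scripts to look and compute and a shell command to move; the robot and the scene stay as the last step left them, time stands still between calls to the robot, and variables do not carry over. Pictures are saved under pics/ and viewed, at most 10 in all, crops included, and the job is handed in when it is done.

```bash
mkdir -p pics; cat > h.py <<'E'
import numpy as np,cv2
from plant import arm
def world(f,mask=None):
    v,u=np.mgrid[0:480,0:640]
    p=cv2.undistortPoints(np.stack([u.ravel(),v.ravel()],1).astype(np.float64)[:,None],f["mtx"],np.array([f["k1"],0,0,0.]))[:,0]
    z=f["depth"].ravel().astype(float)
    c=np.c_[p*z[:,None],z]
    w=(c-np.array(f["t"]))@np.array(f["R"])
    w[z==0]=np.nan
    return w.reshape(480,640,3)
E
python3 - <<'E'
from h import *
for n in("top","side"):
    f=arm.grab_frame(n); cv2.imwrite(f"pics/{n}0.png",f["frame"][:,:,::-1]); np.savez(f"{n}0.npz",w=world(f)); print(n,f["k1"],f["mtx"],-np.array(f["R"]).T@np.array(f["t"]))
print(arm.read_state())
E
```

```text
top 0.005964485340303733 [[489.30015426   0.         314.4541594 ]
 [  0.         489.30015426 240.14529327]
 [  0.           0.           1.        ]] [451.23433024  14.06024528 855.32197478]
side -0.020176529748800257 [[596.15797581   0.         321.25264192]
 [  0.         596.15797581 230.30774479]
 [  0.           0.           1.        ]] [-28.95919491 551.6060508  852.46293598]
{'time': 0.1, 'joint_positions': array([ 1.1791345 ,  0.38413751,  0.01637928,  1.37101335, -0.00627025,
        1.38821453, -0.04649032]), 'joint_velocities': array([ 0.00126115, -0.00136403, -0.00201943, -0.00167442,  0.00177749,
        0.00042257, -0.00217896]), 'joint_efforts': array([ 3.51793999e-03, -6.29132152e+01,  8.47773179e-01, -3.72758067e+01,
        1.68083631e-02,  1.05336346e-02,  1.07019127e-05]), 'tcp_pos': array([ 201.67577695, -591.09961059,  230.40542047]), 'tcp_rot': array([-3.13987070e+00,  5.40858662e-05,  3.28836678e-01]), 'contact_force': array([ 0.3630086 ,  0.67590905, -0.53636759]), 'moment': array([-0.03472617, -0.01144594, -0.02677888]), 'grip_force': 0.0, 'opening': 85.43536596401867}
```

View pics/top0.png

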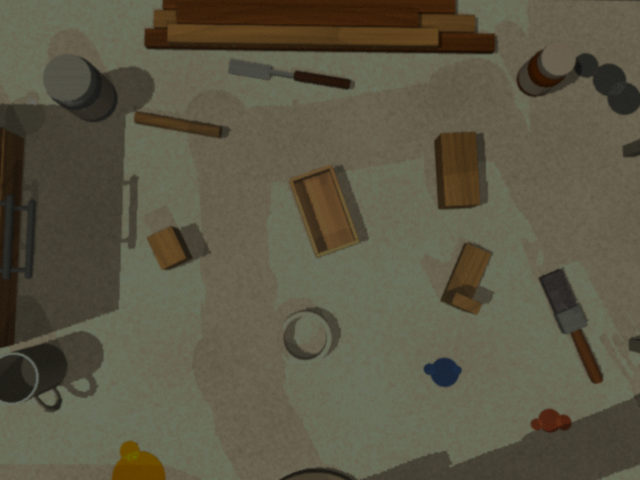

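View pics/side0.png

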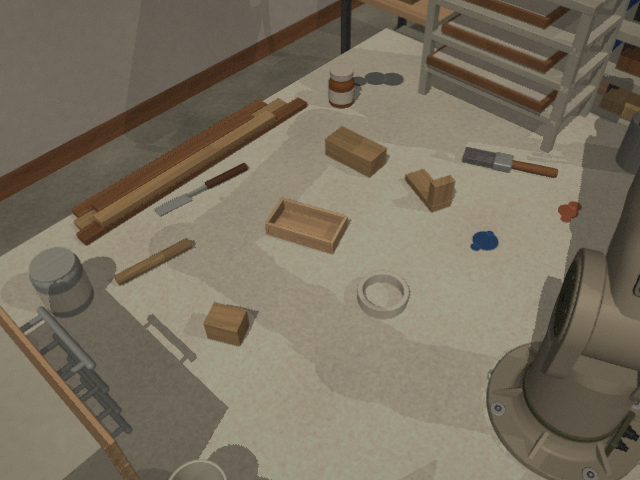

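The top view shows the tray at (325,210), the short block at (168,248), the elbow at (467,277) with its upright at the near end (465,302), and the long block at (458,170). Next I fit rectangles to the depth points.

```bash
cat >> h.py <<'E'
def fit(w,box,zr):
    r=w[box[1]:box[3],box[0]:box[2]].reshape(-1,3)
    r=r[(r[:,2]>zr[0])&(r[:,2]<zr[1])]
    if len(r)<8: return len(r)
    (c,s,a)=cv2.minAreaRect(r[:,:2].astype(np.float32))
    if s[0]<s[1]: s=s[::-1]; a-=90
    return len(r),np.round(c,1),np.round(s,1),"long-axis deg",round((a+90)%180-90,1),"z",round(float(np.median(r[:,2])),1)
E
python3 - <<'E'
from h import *
w=np.load("top0.npz")["w"]
for n,b,z in [("tray rim",(280,155,370,265),(26,38)),("tray floor",(280,155,370,265),(3,10)),("block top",(135,215,215,280),(40,52)),("upright top",(430,230,500,320),(62,78)),("foot",(430,230,500,320),(11,21)),("elbow all",(430,230,500,320),(11,78)),("long",(425,120,490,220),(40,52)),("bench",(230,260,280,300),(-20,20))]:
    print(n,fit(w,b,z))
E
```

```text
tray rim (906, array([554.8,  -9.8]), array([141.9,  78.2]), 'long-axis deg', 20.1, 'z', 31.5)
tray floor (2756, array([560.6, -11. ]), array([192.1, 150.8]), 'long-axis deg', 0.9, 'z', 5.7)
block top (1029, array([488. , 250.6]), array([60.8, 47. ]), 'long-axis deg', 27.4, 'z', 45.5)
upright top (373, array([ 403.1, -237.4]), array([46.4, 20.1]), 'long-axis deg', 67.1, 'z', 69.7)
foot (1395, array([ 444.1, -255.8]), array([110.,  47.]), 'long-axis deg', -23.1, 'z', 15.9)
elbow all (1889, array([ 444.1, -255.7]), array([110.4,  47.1]), 'long-axis deg', -23.6, 'z', 16.5)
long (2657, array([ 626.2, -237.3]), array([125.3,  60.7]), 'long-axis deg', 2.8, 'z', 45.7)
bench (1992, array([436.3, 109.2]), array([86.3, 68. ]), 'long-axis deg', -89.4, 'z', -0.3)
```

```bash
python3 -m handwheel '[[[1,0.4,0.7,-0.2,0.95],[1,0.4,0.7,-0.2,0.95],[1,0.4,0.7,-0.2,0.95],[1,0.4,0.7,-0.2,0.95],[1,0.4,0.7,-0.2,0.95],[1,0.4,0.7,-0.2,0.95],[1,0.4,0.7,-0.2,0.95],[1,0.4,0.7,-0.2,0.95],[1,0.4,0.7,-0.2,0.95],[1,0.4,0.7,-0.2,0.95],[1,0,0,0,0],[1,0,0,0,0]]]'
```

```text
time: 1.6
tcp_pos: [401.4, -241.9, 131.1]
tcp_rot: [-3.141, 0.0, 1.157]
contact_force: [0.2, -0.1, -0.4]
opening: 85.6
grip_force: 0.0
```

```bash
python3 -m handwheel '[[[1,0.03,0.09,-0.4,0.08],[1,0,0,-0.4,0],[1,0,0,-0.4,0],[1,0,0,-0.4,0],[1,0,0,-0.22,0],[1,0,0,0,0],[0,0,0,0,0],[0,0,0,0,0],[0,0,0,0,0],[0,0,0,0,0],[0,0,0,0,0],[0,0,0,0,0]]]'; python3 -m handwheel '[[[0,0,0,0,0],[0,0,0,0,0],[0,0,0,0,0],[0,0,0,0,0]]]'
```

```text
time: 3.1
tcp_pos: [403.7, -237.2, 40.7]
tcp_rot: [3.141, 0.0, 1.165]
contact_force: [-0.0, -0.1, 5.4]
opening: 19.2
grip_force: 60.0
time: 3.6
tcp_pos: [403.7, -237.2, 40.8]
tcp_rot: [3.141, 0.0, 1.165]
contact_force: [0.3, 1.2, 5.8]
opening: 19.1
grip_force: 60.0
```

```bash
python3 -m handwheel '[[[0,0,0,0.3,0],[0,0,0,0.5,0],[0,0,0,0.5,0],[0,0,0,0,0]]]'; python3 -m handwheel '[[[0,0.22,0.42,0,0.87],[0,0.22,0.42,0,0.87],[0,0.22,0.42,0,0.87],[0,0.22,0.42,0,0.87],[0,0.22,0.42,0,0.87],[0,0.22,0.42,0,0.87],[0,0.22,0.42,0,0.87],[0,0.22,0.42,0,0.87],[0,0.22,0.42,0,0.87],[0,0.2,0.42,0,0.87],[0,0,0,0,0],[0,0,0,0,0]]]'
python3 - <<'E'
from h import *
f=arm.grab_frame("side"); cv2.imwrite("pics/s1.png",cv2.resize(f["frame"][130:290,200:410,::-1],None,fx=3,fy=3)); 
f=arm.grab_frame("top"); w=world(f)
print("foot",fit(w,(270,130,390,280),(66,84)))
E
```

```text
time: 4.1
tcp_pos: [404.6, -237.6, 107.5]
tcp_rot: [3.138, 0.001, 1.165]
contact_force: [0.2, 0.1, -0.6]
opening: 19.1
grip_force: 59.2
time: 5.6
tcp_pos: [512.2, -27.3, 105.0]
tcp_rot: [-3.141, 0.0, 1.924]
contact_force: [0.7, 0.4, -0.9]
opening: 19.2
grip_force: 59.1
foot 0
```

View pics/s1.png

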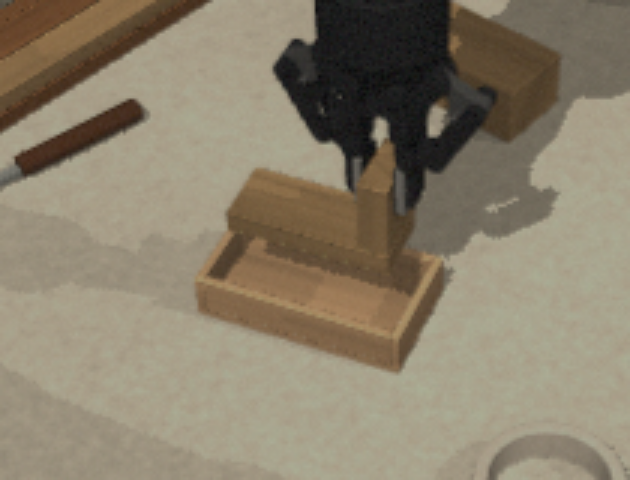

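The picture shows the elbow held level above the tray and aligned with it: the foot runs over the tray and the upright is at the near end (crop 380,200). I lower it.

```bash
python3 -m handwheel '[[[0,0,0.04,-0.2,0],[0,0,0,-0.3,0],[0,0,0,-0.3,0],[0,0,0,-0.2,0],[0,0,0,-0.1,0],[0,0,0,-0.05,0],[0,0,0,0,0],[0,0,0,0,0]]]'
```

```text
time: 6.7
tcp_pos: [512.7, -25.0, 48.2]
tcp_rot: [3.141, 0.0, 1.924]
contact_force: [-0.4, 0.8, -0.5]
opening: 19.1
grip_force: 59.1
```

```bash
python3 -m handwheel '[[[0,0,0,-0.03,0],[0,0,0,0,0],[0.6,0,0,0,0],[0.6,0,0,0,0],[0.6,0,0,0,0],[0.6,0,0,0,0],[0.6,0,0,0.3,0],[0.6,0,0,0.5,0],[0.6,0,0,0.7,0],[1,0,0,0.4,0]]]'; python3 -m handwheel '[[[1,0,1,0,-1],[1,0,1,0,-1],[1,0,1,0,-1],[1,0,1,0,-1],[1,0,1,0,-1],[1,0,0.5,0,-1],[1,0,0,0,-1],[1,0,0,0,-1],[1,0,0,0,-1],[1,0,0,0,-1],[1,0,0,0,-1],[1,0,0,0,-1]]]'
python3 -m handwheel '[[[1,0,0,0,-1],[1,0,0,0,-1],[1,0,0,0,-1],[1,0,0,0,-1],[1,0,0,0,-0.5],[1,0,0,0,0]]]'
python3 - <<'E'
from h import *
f=arm.grab_frame("top"); w=world(f); b=(270,150,390,275)
cv2.imwrite("pics/t2.png",cv2.resize(f["frame"][140:290,120:400,::-1],None,fx=2.8,fy=2.8))
for z in [(16,26),(70,82),(28,36)]: print(fit(w,b,z))
E
```

```text
time: 7.95
tcp_pos: [513.3, -24.8, 144.2]
tcp_rot: [3.139, 0.001, 1.924]
contact_force: [-0.7, -0.4, 0.2]
opening: 67.8
grip_force: 0.0
time: 9.45
tcp_pos: [512.5, 250.2, 142.5]
tcp_rot: [3.141, -0.001, 0.874]
contact_force: [0.7, 0.9, 0.8]
opening: 85.6
grip_force: 0.0
time: 10.2
tcp_pos: [512.5, 250.2, 142.3]
tcp_rot: [-3.141, -0.001, 0.485]
contact_force: [0.6, 0.3, 0.2]
opening: 85.5
grip_force: 0.0
(1450, array([551.3,  -7.9]), array([136.7,  72.3]), 'long-axis deg', 20.1, 'z', 21.6)
(360, array([513.1, -26.7]), array([46.2, 20. ]), 'long-axis deg', -69.9, 'z', 75.6)
(885, array([555. ,  -9.7]), array([142.4,  78.2]), 'long-axis deg', 20.1, 'z', 31.7)
```

View pics/t2.png

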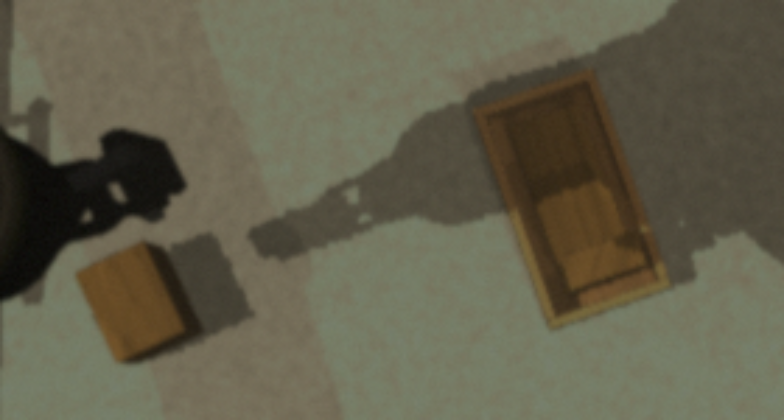

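The elbow is in the tray: foot top at z 21.6 and upright top at 75.6, both as expected. Next, the block.

```bash
python3 -m handwheel '[[[1,-0.25,0,-0.4,-0.05],[1,-0.24,0.01,-0.4,0],[1,0,0,-0.4,0],[1,0,0,-0.4,0],[1,0,0,-0.4,0],[1,0,0,-0.36,0],[1,0,0,-0.2,0],[1,0,0,0,0],[0,0,0,0,0],[0,0,0,0,0],[0,0,0,0,0],[0,0,0,0,0]]]'; python3 -m handwheel '[[[0,0,0,0,0],[0,0,0,0,0],[0,0,0,0,0],[0,0,0,0,0]]]'; python3 -m handwheel '[[[0,0,0,0.3,0],[0,0,0,0.6,0],[0,0,0,0.7,0],[0,0,0,0.3,0],[0,0,0,0,0],[0,0,0,0,0]]]'
```

```text
time: 11.75
tcp_pos: [488.5, 250.9, 14.2]
tcp_rot: [3.142, -0.002, 0.48]
contact_force: [-0.1, 0.1, 6.2]
opening: 45.3
grip_force: 62.1
time: 12.25
tcp_pos: [488.5, 250.9, 14.2]
tcp_rot: [3.142, -0.002, 0.48]
contact_force: [-0.2, -0.4, 6.3]
opening: 44.9
grip_force: 62.1
time: 13.0
tcp_pos: [487.1, 249.9, 107.0]
tcp_rot: [-3.142, 0.002, 0.48]
contact_force: [-0.8, -0.1, -1.2]
opening: 45.1
grip_force: 61.6
```

```bash
python3 -m handwheel '[[[0,0.26,-0.5,0,-0.25],[0,0.26,-0.7,0,-0.25],[0,0.26,-0.8,0,-0.25],[0,0.26,-0.8,0,-0.25],[0,0.26,-0.8,0,-0.25],[0,0.26,-0.8,0,-0.25],[0,0,-0.5,0,0],[0,0,-0.23,0,0],[0,0,0,0,0],[0,0,0,0,0]]]'
```

```text
time: 14.25
tcp_pos: [565.6, -4.1, 108.0]
tcp_rot: [-3.141, 0.0, 0.351]
contact_force: [0.6, -0.1, -1.5]
opening: 45.2
grip_force: 61.6
```

```bash
python3 -m handwheel '[[[0,0.01,-0.05,-0.2,0],[0,0,0,-0.3,0],[0,0,0,-0.3,0],[0,0,0,-0.3,0],[0,0,0,-0.2,0],[0,0,0,0,0],[0,0,0,0,0]]]'
python3 - <<'E'
from h import *
f=arm.grab_frame("side"); cv2.imwrite("pics/s3.png",cv2.resize(f["frame"][130:290,200:410,::-1],None,fx=3,fy=3))
E
```

```text
time: 15.12
tcp_pos: [566.8, -8.4, 43.7]
tcp_rot: [3.141, -0.001, 0.349]
contact_force: [-0.8, 0.4, -1.0]
opening: 45.4
grip_force: 61.6
```

View pics/s3.png

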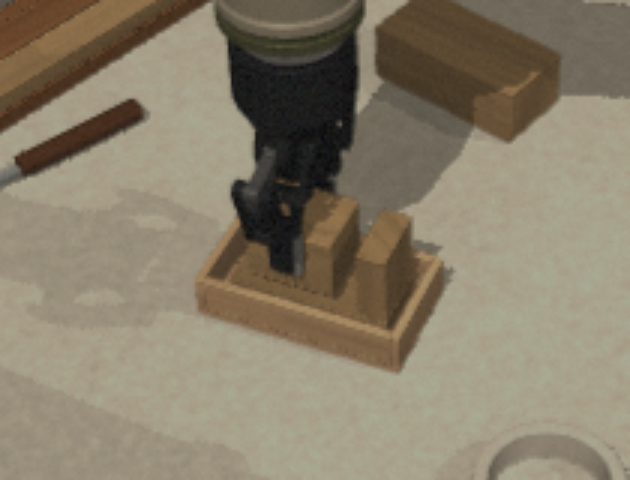

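The block sits level just above the foot, with a gap to the upright (crop 360,240), and the fingertip (290,275) is above the near rim. I lower the last 7 mm and release.

```bash
python3 -m handwheel '[[[0,0,0.03,-0.07,0],[0,0,0,-0.06,0],[0,0,0,-0.01,0],[0,0,0,0,0],[0,0,0,0,0]]]'; python3 -m handwheel '[[[0.8,0,0,0,0],[0.8,0,0,0,0],[0.8,0,0,0,0],[0.8,0,0,0,0],[0.8,0,0,0.2,0],[0.8,0,0,0.5,0],[0.8,0,0,0.8,0],[0.8,0,0,1,0],[0.8,0,0,0.5,0],[0.8,0,1,0,0],[0.8,0,1,0,0],[0.8,0,1,0,0]]]'; python3 -m handwheel '[[[0.8,0,1,0,0],[0.8,0,0.5,0,0],[0.8,0,0,0,0],[0.8,0,0,0,0]]]'
python3 - <<'E'
from h import *
f=arm.grab_frame("top"); w=world(f); b=(270,150,390,275)
cv2.imwrite("pics/t4.png",cv2.resize(f["frame"][110:290,250:500,::-1],None,fx=3,fy=3))
for z in [(60,72),(72,82),(28,36)]: print(fit(w,b,z))
print(fit(w,(425,120,490,220),(40,52)))
E
```

```text
time: 15.8
tcp_pos: [566.4, -7.1, 36.3]
tcp_rot: [3.142, -0.0, 0.349]
contact_force: [-0.2, 0.0, 0.3]
opening: 44.8
grip_force: 61.7
time: 17.3
tcp_pos: [566.4, 144.4, 187.4]
tcp_rot: [3.141, -0.001, 0.348]
contact_force: [0.6, 0.5, -0.2]
opening: 68.5
grip_force: 0.0
time: 17.8
tcp_pos: [566.7, 216.8, 186.6]
tcp_rot: [3.141, -0.0, 0.348]
contact_force: [-0.2, -0.6, -0.2]
opening: 68.0
grip_force: 0.0
(1057, array([549.3, -14.1]), array([97. , 46.3]), 'long-axis deg', 19.4, 'z', 67.5)
(358, array([513.2, -26.7]), array([45.9, 20. ]), 'long-axis deg', -69.7, 'z', 75.6)
(899, array([554.9,  -9.7]), array([142.1,  78.1]), 'long-axis deg', 20.1, 'z', 31.6)
(2659, array([ 626.2, -237.2]), array([125.1,  61. ]), 'long-axis deg', 2.9, 'z', 45.7)
```

View pics/t4.png

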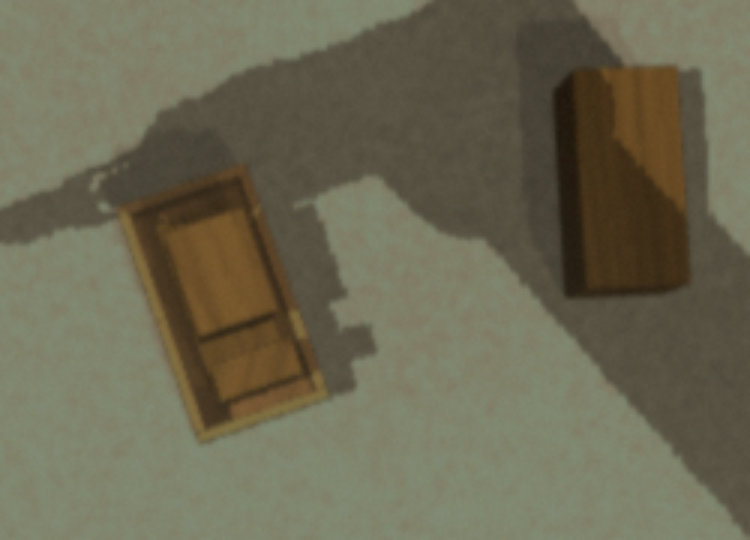

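The block top (220,270) and the upright (250,365) both sit inside the rim. Block top is at z 67.5 (68 expected), and the long block has not moved. I hand in.

```bash
python3 -c "
from plant import arm
print(arm.hand_in())"
```

```text
the job is handed in; nothing more can be done
None
```

The job is handed in, with no verdict shown: by the last camera check the elbow stands on the tray floor, the block lies flat on its foot inside the rim, and the long block has not moved.

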